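Square the sled fence and torque its lock bolt

TASK

First push the free end of the pivoting fence on the crosscut sled in until the fence lies square against its steel stop pin. Then, leaving the fence there, push the red wrench handle clockwise (seen from above) to run the lock bolt right down until the wrench's breakaway joint trips and the handle is clearly bent, and stop there: do not fold it on towards its end stop, which over-tightens the bolt. Leave the wrench on the bolt, let go, and leave the other things lying where they are.

Things in the scene. Friction and masses are not known exactly. Their poses are not given: they have to be found in the camera images.
- sled: Plywood crosscut sled, board 420 x 460 x 18 mm, fixed on the saw table, yawed up to 0.2 rad. Origin: centre of its underside, at table height. x points away from the robot, along the fence when that is square; y to the robot's left; z up. A fixed low wooden fence, 22 mm thick, top 73 mm above the table, crosses its far (+x) edge.
- fence (a joint): Angle (rad) of the pivoting wooden fence on the sled's left half: 0 = square, flat against the stop pin (a hard stop), up to 0.30 = free (near) end swung out to the sled's +y. Starts at 0.12 to 0.26. Friction only: about 3 N at the free end moves it, and it stays where left.
- fence_pivot (a point): Pivot axis at the fence's far end (brass pin), 54 mm above the table; sled frame x 140, y 130 mm. Turns with the fence. Its -x axis runs along the beam: 280 mm long, 25 mm thick, top 79 mm above the table, reaching 265 mm from the pivot. A plywood foot plate, top 31 mm above the table, sticks out 122 mm on its inner (-y) side.
- stop_pin (a point): Centre of the top of the fixed upright steel stop pin, 20 mm diameter, 54 mm above the table, on the inner (-y) side of the fence near its free end.
- fence_push (a point): Point on the fence's outer (+y) face near its free end, 220 mm from the pivot, 54 mm above the table. Moves with the fence; its y axis points out of that face, so pushing along its -y closes the fence onto the pin.
- bolt (a joint): Turn (rad) of the bolt together with the wrench head on it. Grows clockwise seen from above; starts between 0.35 and 0.70; 1.0 = bolt fully down (hard stop). Turning takes about 0.25 N m (1.5 N at the middle of the grip), and it stays where left. The wrench cannot lift off the bolt.
- bolt_axis (a point): On the bolt's upright axis at the height of the handle's centre line, 66 mm above the table; sled frame x 40, y 60 mm. Its x axis points from the bolt along the steel wrench head (57 mm long) towards the breakaway joint, and turns with the bolt.
- trip (a joint): Bend (rad) of the wrench's breakaway joint; 0 = straight, grows as the handle folds clockwise (from above) against the head. Straight while the bolt turns; with the bolt fully down it gives way at 1.3 N m (10 N at mid grip), folds on at that same force and stays where left. Over 0.10 is tripped, over 0.35 over-tightened, dead stop 0.50.
- trip_pin (a point): Upright axis of the breakaway joint (brass pin) between steel head and handle, 45 mm from the bolt's axis, 66 mm above the table. x axis points outwards along the handle.
- handle_grip (a point): Middle of the red grip with black bands: a cylinder 30 mm diameter, 118 mm long, level, centre line 66 mm above the table, 130 mm from the breakaway joint (175 mm from the bolt's axis when straight). x points outwards along the handle. At the start it points to the robot's right; tightening swings it towards the robot.
- offcut: Pale wood offcut 30 x 130 x 20 mm lying along the sled's far low fence, right half; a bystander, to be left alone. Origin: centre of its underside.
- sanding_block: Cork sanding block 65 x 90 x 38 mm with a red sole, at the middle of the sled's near edge; a bystander, to be left alone. Origin: centre of its underside.
- wax_tin: Wax tin with yellow label, 64 mm diameter, 55 mm high, on the sled's far left; a bystander, to be left alone. Origin: centre of its underside.
- glue_bottle: White glue bottle, 66 mm diameter, 170 mm high, on the saw table left of the sled; a bystander, to be left alone. Origin: centre of its underside.
- push_block: Wooden push block 200 x 75 mm with an orange handle, 68 mm high, right of the sled; a bystander, to be left alone. Origin: centre of its underside.
- tape_measure: Yellow and black tape measure 75 x 40 x 70 mm, right of the sled; a bystander, to be left alone. Origin: centre of its underside.
- mallet: Hammer lying on the table far left of the sled; a bystander, to be left alone. Origin: on its axis along the handle.

How it is judged (in metres and radians):
On the way, in this order (a step that is already met when the one before it is completed fails the run):
1. the fence is pushed square against its stop pin (value of joint fence below 0.0175 rad), for 0.2 s.
2. with the fence square, the bolt is fully down and the wrench has tripped (value of joint fence below 0.0175 rad and value of joint bolt above 0.95 rad and value of joint trip between 0.1 and 0.35 rad), for 0.2 s.
At the end, for the whole second after the job is handed in: The fence is square against its pin (joint fence under 0.0175 rad, 1 degree), the bolt is fully down (joint bolt over 0.95 rad), the wrench's breakaway joint is tripped and at rest, bent between 0.10 and 0.35 rad (all of step 2 and velocity of joint trip between -0.05 and 0.05 rad/s); the robot touches nothing.
It fails at once if the bolt is run down while the fence is not square (over 0.03 rad) (value of joint fence above 0.03 rad and value of joint bolt above 0.95 rad).
It fails at once if the handle is folded past 0.35 rad: the bolt is over-tightened (value of joint trip above 0.35 rad).
It fails at once if a bystander is moved by more than 40 mm (distance of any of offcut, sanding_block, wax_tin, glue_bottle, push_block, tape_measure, mallet from where it was at the start of the episode above 0.04 m).
It also fails if it takes over 59 s, if anything falls off the work surface, if the arm or the gripper's body presses on something with over 40 N, if the wrist force passes 120 N, or if a joint passes its speed limit or range.

ROBOT

A 7-joint arm with a two-finger parallel gripper is mounted at the origin on the work surface. World frame = base frame: x ahead of the robot, y to its left, z up, the work surface at z = 0. Lengths are in mm, angles in rad, forces in N, time in s.
With the tool pointing down it reaches from about 400 to 875 mm from the base axis. Payload 19.3 kg.
Tool frame: the origin (TCP) lies at the very end of the fingers, on their centre line; the grasp point (between the pads) lies 19 mm behind it; z points along the fingers, y is the line along which they close (so a half turn about z gives the same grasp; the last joint's range is limited). The gripper opens to 85 mm and grips with 20 to 120 N. Pads are 22 mm wide; open, the fingers measure 114 mm over their backs; the gripper's body (76 mm by 85 mm) begins 54 mm behind the grasp point. The pads swing forward as they close: fully open they stand 13 mm farther back than shut.
Start: joints at [1.101, 0.521, -0.036, 1.599, 0.021, 1.021, -0.113], TCP at [243.243, -575.715, 231.291] pointing down, gripper open.
Joint ranges: [-2.91, 2.91], [-0.3, 2.13], [-1.5, 1.42], [0.17, 2.43], [-1.26, 4.41], [0.16, 1.93], [-2.52, 2.52]. Speed limits (rad/s): [1.89, 1.89, 2.39, 2.39, 3.01, 3.01, 3.01].

INTERFACE

Orientations are given as a 3x3 rotation matrix whose columns are the frame's x, y, z axes.
In Python, from bench import robot gives the robot as it stands. Calls block until the motion is done:
- robot.movep(position, orientation): joint-space move of the TCP to a pose.
- robot.line_to(position, velocity=150, frame=None, force_limit=None): straight line of the TCP; frame=None keeps the orientation; velocity is the mean speed in mm/s. With force_limit (N) it stops when the force on the tool has changed by that much, and returns True; else False.
- robot.set_joints(angles): joint-space move.
- robot.set_gripper(opening, effort=None): opening from 0.0 (shut) to 1.0 (fully open); effort is the grip in N (None keeps the last); returns when the fingers have stopped.
- robot.dwell(seconds).
- robot.inverse_kinematics(position, orientation): joint angles nearest the present ones, or None.
- robot.observe(): the state.
- robot.camera(name): name is "scene" or "top" or "wrist"; returns the picture (400x640x3 uint8, red, green, blue); there is no depth.
- robot.get_calibration(name): a dict with "K" (3x3 intrinsics, pixels), "dist" ([k1, k2, p1, p2, k3] as OpenCV has them; the pictures are not rectified), "R" (3x3) and "t" (3): a world point X has camera coordinates R X + t. Camera axes: x right, y down, z forward; pixel columns grow to the right and rows downward; lengths in mm; the calibration is good to about 2 mm. A picture is of the moment at which its call begins: read the wrist's pose just before it. get_calibration takes no time and is no camera call; for the wrist camera it gives the pose at the moment of the call.
A pose or a line that the arm cannot do raises robot.IKError and nothing moves.
- robot.job_done(): hands the job in; it is judged then, once.
The state is a dict: "clock": time; "joint_pos": joint angles; "qd": joint speeds; "joint_torque": joint torques, N m; "tool_pos": TCP position; "orientation": TCP orientation; "force": force on the tool from outside, world axes, zero at the start; "wrist_torque": the same for the moment, N m; "finger_gap": opening from 0.0 (shut) to 1.0 (fully open); "finger_force": force on a finger pad.
Only numpy, scipy, OpenCV 4.12 (cv2) and the standard library are available. Lean on these libraries where they do the work, as an engineer would, in place of code of your own. Each camera call takes 0.05 s, during which the arm holds its last target. There are 200 camera calls.

## Working session

There is one attempt and no reset: what is moved stays moved. The work goes in short steps, each a Python script; the robot and the scene stay as the last script left them, time stands still between calls to the robot, and variables do not carry over. Pictures are saved under pics/ and viewed, at most 10 in all, crops included, and the job is handed in when it is done.

```bash
mkdir -p pics; ls
python3 - <<'E'
from bench import robot
import cv2
for n in ("scene","top"):
    cv2.imwrite(f"pics/{n}0.png",robot.camera(n)[:,:,::-1])
    c=robot.get_calibration(n);print(n,c)
o=robot.observe();print(o["clock"],o["orientation"],o["force"])
E
```

```text
pics
scene {'K': array([[476.41071609,   0.        , 318.85468192],
       [  0.        , 476.41071609, 196.89089893],
       [  0.        ,   0.        ,   1.        ]]), 'dist': array([-0.06691629,  0.        ,  0.        ,  0.        ,  0.        ]), 'R': array([[-0.81863105,  0.57426493, -0.00793703],
       [ 0.47990995,  0.67640319, -0.55871742],
       [-0.31548319, -0.46119249, -0.82932011]]), 't': array([ 462.92894703, -240.13305843, 1894.93944189])}
top {'K': array([[440.60717843,   0.        , 321.02632749],
       [  0.        , 440.60717843, 193.80731454],
       [  0.        ,   0.        ,   1.        ]]), 'dist': array([-0.08734719,  0.        ,  0.        ,  0.        ,  0.        ]), 'R': array([[-0.01484966, -0.99988851,  0.00156552],
       [-0.99228425,  0.01454395, -0.12312778],
       [ 0.12309128, -0.00338184, -0.99238959]]), 't': array([   6.09926244,  569.43513881, 1441.56374777])}
0.1 [[ 9.21147852e-01  3.89212544e-01 -4.80371880e-04]
 [ 3.89212833e-01 -9.21147380e-01  9.35506134e-04]
 [-7.83825759e-05 -1.04870637e-03 -9.99999447e-01]] [ 0.36593533 -0.07890908  0.71328657]
```

View pics/top0.png

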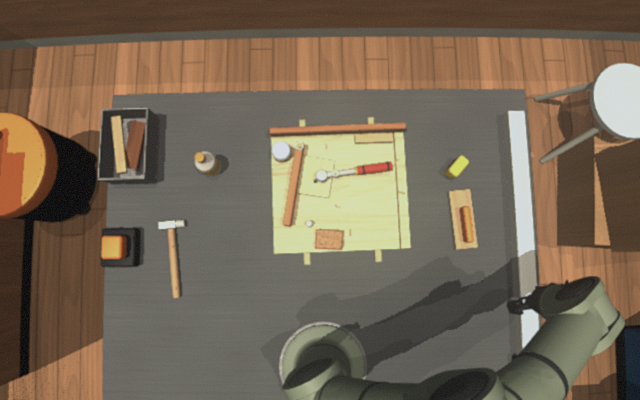

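View pics/scene0.png

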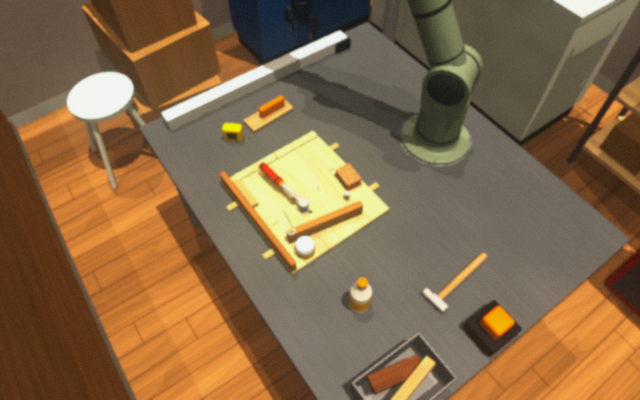

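The top view shows the bolt at about (321,176), the red grip at (375,168), the fence from (301,148) to (289,224), the stop pin at (309,223) and the sanding block at (329,239). In the scene view the bolt is at about (303,204), the grip at (270,173), and the fence runs from (292,234) to (361,208).

```bash
cat > h.py <<'E'
from bench import robot
import numpy as np, cv2
def ray(c,p):
    n=cv2.undistortPoints(np.array([[p]],float),c["K"],c["dist"])[0,0]
    R=np.array(c["R"]);return -R.T@np.array(c["t"]), R.T@np.array([n[0],n[1],1])
def plane(c,p,z):
    o,d=ray(c,p);return o+d*(z-o[2])/d[2]
def tri(cps):
    A=0;b=0
    for c,p in cps:
        o,d=ray(c,p);d=d/np.linalg.norm(d);M=np.eye(3)-np.outer(d,d);A=A+M;b=b+M@o
    return np.linalg.solve(A,b)
def blob(img,lo,hi,box=None):
    m=cv2.inRange(cv2.cvtColor(img,cv2.COLOR_RGB2HSV),lo,hi)
    if box: k=np.zeros_like(m);x0,x1,y0,y1=box;k[y0:y1,x0:x1]=1;m=m*k
    m=cv2.morphologyEx(m,cv2.MORPH_CLOSE,np.ones((7,7)))
    return max(cv2.findContours(m,0,2)[0],key=cv2.contourArea)
def down(a): # tool x axis at world angle a, pointing down
    c,s=np.cos(a),np.sin(a);return np.array([[c,s,0],[s,-c,0],[0,0,-1.]])
E
python3 - <<'E'
from h import *
np.set_printoptions(precision=1,suppress=True)
t=robot.get_calibration("top");s=robot.get_calibration("scene")
it=cv2.imread("pics/top0.png")[:,:,::-1];i2=cv2.imread("pics/scene0.png")[:,:,::-1]
ct=blob(it,(0,190,80),(5,255,255),(345,400,150,185));cs=blob(i2,(0,190,80),(5,255,255),(250,300,155,200))
r=[cv2.minAreaRect(c) for c in (ct,cs)];print(r)
print("grip",tri([(t,r[0][0]),(s,r[1][0])]))
print("bolt",tri([(t,(321,176)),(s,(303,204))]))
for p,z in (((301,148),79),((289,224),79),((309,223),54),((329,239),38),((282,151),55),((375,168),66),((321,176),66)): print(p,plane(t,p,z))
for p in ((273,253),(411,248)): print(plane(t,p,18))
p=plane(t,(310,185),66);
for z in (480,420,380):
  for x in (p[0],p[0]-80):
    for a in (0,np.pi,np.pi/2,-np.pi/2): print(z,x,a,robot.inverse_kinematics([x,p[1],z],down(a)) is not None)
E
```

```text
Traceback (most recent call last):
  File "h.py", line 17, in blob
    return max(cv2.findContours(m,0,2)[0],key=cv2.contourArea)
ValueError: max() iterable argument is empty
```

```bash
sed -i 's/m=cv2.inRange(cv2.cvtColor(img,cv2.COLOR_RGB2HSV),lo,hi)/h=cv2.cvtColor(img,cv2.COLOR_RGB2HSV);h[...,0]=(h[...,0]+10)%180;m=cv2.inRange(h,lo,hi)/' h.py
python3 - <<'E'
from h import *
np.set_printoptions(precision=1,suppress=True)
t=robot.get_calibration("top");s=robot.get_calibration("scene")
it=np.ascontiguousarray(cv2.imread("pics/top0.png")[:,:,::-1]);i2=np.ascontiguousarray(cv2.imread("pics/scene0.png")[:,:,::-1])
h=cv2.cvtColor(it,cv2.COLOR_RGB2HSV);print(h[168,360:392:4])
L,H=(0,150,60),(17,255,255)
ct=blob(it,L,H,(345,400,150,185));cs=blob(i2,L,H,(250,300,155,200))
r=[cv2.minAreaRect(c) for c in (ct,cs)];print(r)
print("grip",tri([(t,r[0][0]),(s,r[1][0])]))
print("bolt",tri([(t,(321,176)),(s,(303,204))]))
for p,z in (((301,148),79),((289,224),79),((309,223),54),((329,239),38),((282,151),55),((375,168),66),((321,176),66)): print(p,plane(t,p,z))
for p in ((273,253),(411,248)): print(plane(t,p,18))
p=plane(t,(310,185),66);
for z in (480,420,380):
  for x in (p[0],p[0]-80):
    for a in (0,np.pi,np.pi/2,-np.pi/2): print(z,x,a,robot.inverse_kinematics([x,p[1],z],down(a)) is not None)
E
```

```text
[[  3 160 211]
 [  6 127 147]
 [  4 155 207]
 [  4 157 206]
 [  3 160 206]
 [  4 163 206]
 [  3 165 205]
 [  9 106 103]]
[((374.39996337890625, 167.8000030517578), (7.071067810058594, 33.94112777709961), 81.8698959350586), ((270.0000305175781, 173.0), (24.041629791259766, 5.656853675842285), 45.0)]
grip [ 651.4 -181.5   63.9]
bolt [627.1  -4.1  59.4]
(301, 148) [717.2  61.6  79. ]
(289, 224) [467.4 102.6  79. ]
(309, 223) [471.1  38.7  54. ]
(329, 239) [418.2 -26.4  38. ]
(282, 151) [713.5 126.4  55. ]
(375, 168) [ 649.1 -182.2   66. ]
(321, 176) [624.8  -3.   66. ]
[374.5 161.2  18. ]
[ 383.8 -301.7   18. ]
480 595.3630223182007 0 True
480 595.3630223182007 3.141592653589793 True
480 595.3630223182007 1.5707963267948966 True
480 595.3630223182007 -1.5707963267948966 True
480 515.3630223182007 0 True
480 515.3630223182007 3.141592653589793 True
480 515.3630223182007 1.5707963267948966 True
480 515.3630223182007 -1.5707963267948966 False
420 595.3630223182007 0 True
420 595.3630223182007 3.141592653589793 True
420 595.3630223182007 1.5707963267948966 True
420 595.3630223182007 -1.5707963267948966 True
420 515.3630223182007 0 True
420 515.3630223182007 3.141592653589793 True
420 515.3630223182007 1.5707963267948966 True
420 515.3630223182007 -1.5707963267948966 True
380 595.3630223182007 0 True
380 595.3630223182007 3.141592653589793 True
380 595.3630223182007 1.5707963267948966 True
380 595.3630223182007 -1.5707963267948966 True
380 515.3630223182007 0 True
380 515.3630223182007 3.141592653589793 True
380 515.3630223182007 1.5707963267948966 True
380 515.3630223182007 -1.5707963267948966 True
```

Run:
```python
from h import *
np.set_printoptions(precision=1,suppress=True)
robot.movep([540,-60,430],down(0)); robot.set_gripper(0)
import pickle
def shot(n):
    c=robot.get_calibration("wrist");i=robot.camera("wrist");cv2.imwrite(f"pics/{n}.png",i[:,:,::-1]);pickle.dump(c,open(f"pics/{n}.pkl","wb"))
    R=np.array(c["R"]);print(-R.T@np.array(c["t"]),R)
shot("w1")
robot.line_to([540,60,430],200); shot("w2")
o=robot.observe();print(o["clock"],o["tool_pos"],o["force"])
```

```text
[620.4 -60.2 573.9] [[ 0.  -1.  -0. ]
 [-1.  -0.   0.3]
 [-0.3 -0.  -1. ]]
[620.5  58.6 573.9] [[ 0.  -1.   0. ]
 [-1.  -0.   0.3]
 [-0.3 -0.  -1. ]]
3.9583 [540.1  58.5 429.9] [-1.  -1.4  0.1]
```

View pics/w1.png

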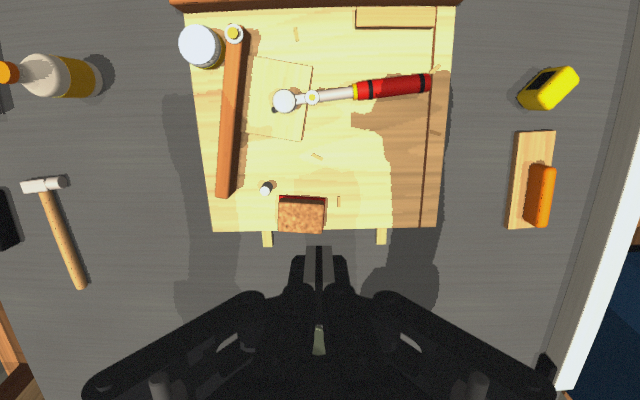

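View pics/w2.png

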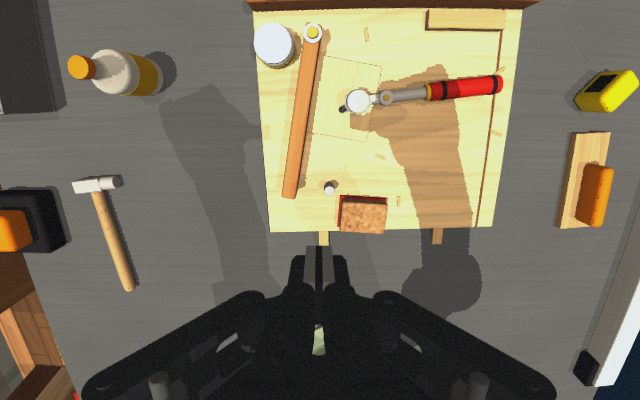

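w1: pivot (234,33), fence free end (216–229,197), stop pin (266,187), bolt (285,101), trip pin (313,97), grip from (356,91) to (431,83). w2: the same things at (313,32), (283–297,197), (330,187), (358,101), (387,97) and (427,92)–(503,84).

Run:
```python
from h import *
import pickle
np.set_printoptions(precision=1,suppress=True)
a=pickle.load(open("pics/w1.pkl","rb"));b=pickle.load(open("pics/w2.pkl","rb"))
P=dict(pivot=((234,33),(313,32)),end=((222.5,197),(290,197)),pin=((266,186),(330,187)),bolt=((285,101),(358,101)),trip=((313,97),(387,97)))
X={k:tri([(a,p),(b,q)]) for k,(p,q) in P.items()}
L,H=(0,150,60),(17,255,255)
g=[]
for n,box in(("w1",(350,440,60,120)),("w2",(420,510,60,120))):
    c=blob(np.ascontiguousarray(cv2.imread(f"pics/{n}.png")[:,:,::-1]),L,H,box);g.append(cv2.minAreaRect(c))
print(g);X["grip"]=tri([(a,g[0][0]),(b,g[1][0])])
for k,v in X.items(): print(k,v)
d=X["grip"]-X["bolt"];print("handle ang",np.arctan2(d[1],d[0]),np.hypot(d[0],d[1]))
d=X["trip"]-X["bolt"];print("head ang",np.arctan2(d[1],d[0]))
d=X["end"]-X["pivot"];print("fence ang",np.arctan2(d[1],d[0]),np.hypot(d[0],d[1]))
d=X["bolt"]-X["pivot"];print("yaw",np.arctan2(d[1],d[0])-np.arctan2(-70,-100),np.hypot(d[0],d[1]))
l=plane(b,(270,231),18);r=plane(b,(493,227),18);print("edge",l,r,"yaw",np.arctan2(l[1]-r[1],l[0]-r[0])-np.pi/2)
```

```text
[((394.0692443847656, 86.0538558959961), (18.729244232177734, 74.7929458618164), 82.87498474121094), ((465.7501220703125, 87.20909118652344), (18.544525146484375, 73.85275268554688), 83.774169921875)]
pivot [727.4  66.5  84.9]
end [469.2 108.   81.7]
pin [478.5  36.9  45.4]
bolt [628.9  -5.8  70.6]
trip [635.1 -51.4  76.6]
grip [ 652.9 -182.2   67.9]
handle ang -1.4359822412906584 178.02964639056125
head ang -1.436114597944304
fence ang 2.9825310209962024 261.5154360077186
yaw 0.022821254027883153 122.223806137005
edge [376.9 157.6  18. ] [ 384.8 -305.1   18. ] yaw 0.016976890494867947
```

Run:
```python
from h import *
np.set_printoptions(precision=1,suppress=True)
robot.line_to([508,175,200],250);robot.line_to([508,175,45],150)
def st():
    o=robot.observe();print(o["clock"],o["tool_pos"],o["force"])
st()
print(robot.line_to([508,50,45],40,force_limit=14));st()
robot.dwell(0.4);st()
print(robot.line_to([508,45,45],25,force_limit=15));st()
robot.dwell(0.4);st()
p=robot.observe()["tool_pos"]
robot.line_to([508,p[1]+50,45],80);robot.line_to([508,p[1]+50,300],200);st()
robot.line_to([540,-20,430],200)
import pickle
pickle.dump(robot.get_calibration("wrist"),open("pics/w3.pkl","wb"));cv2.imwrite("pics/w3.png",robot.camera("wrist")[:,:,::-1]);st()
```

```text
6.325 [508.5 175.1  45.8] [ 1.   0.5 -0.3]
True
8.3167 [507.8  89.   44.9] [-0.8  4.9  2.4]
8.7167 [507.7  89.   44.7] [1.8 3.8 2.5]
True
9.1583 [507.6  89.1  44.7] [1.2 2.  2.4]
9.5583 [507.7  89.2  44.6] [0.3 1.1 0.8]
11.7583 [507.6 139.1 299.2] [-0.7  0.6  0.2]
13.0 [539.7 -19.1 429.4] [0.9 0.3 0. ]
```

View pics/w3.png

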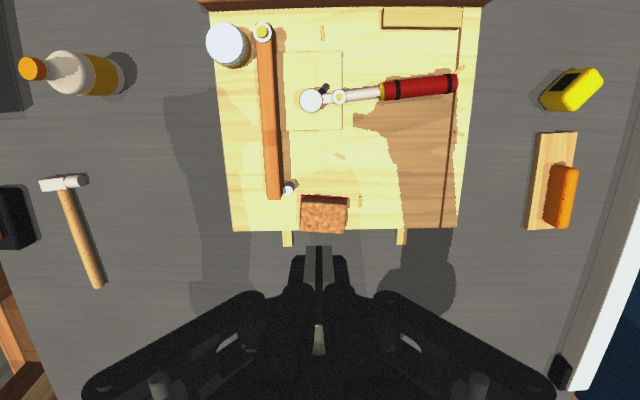

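The fence now lies along the pin: free end at (274,198), pin at (288,188). The arm stopped twice at y=89, which matches square. Next I'll push the handle along its arc, stopping when the force rises.

```bash
cat >> h.py <<'E'
B=np.array([628.5,-5.5]);Z=46
u=lambda a:np.array([np.cos(a),np.sin(a)])
def st():
    o=robot.observe();print(round(o["clock"],2),np.round(o["tool_pos"],1),np.round(o["force"],1));return o
def pose(hb,fold=0,off=30):
    h=hb-fold;p=B+45*u(hb)+130*u(h)+off*u(h+np.pi/2);return [*p,Z],down(h+A)
A=np.pi
E
python3 - <<'E'
from h import *
import pickle,h
c=pickle.load(open("pics/w3.pkl","rb"));p=plane(c,(263,32),79);e=plane(c,(274,198),79);print(p,e,"fence rel yaw.02:",np.pi+.02-np.arctan2(e[1]-p[1],e[0]-p[0])%(2*np.pi))
for h.A in (0,np.pi):
    for d in (0,.35,.7,.95):
        q=robot.inverse_kinematics(*pose(-1.436-d,0,30));print(h.A,d,None if q is None else np.round(q,2))
E
```

```text
[728.22037122  67.08538899  79.        ] [465.67163232  60.04568308  79.        ] fence rel yaw.02: -0.006806526020328718
0 0 [-0.09  0.91  0.45  1.5  -0.48  0.83 -2.48]
0 0.35 [-0.28  0.97  0.8   1.69 -0.87  0.88 -2.46]
0 0.7 [-0.46  1.11  1.12  1.87 -1.21  1.05 -2.5 ]
0 0.95 [ 0.97  1.08 -1.28  1.91  1.16  1.17  1.55]
3.141592653589793 0 [ 0.46  0.9  -0.5   1.47  0.5   0.9  -0.06]
3.141592653589793 0.35 [ 0.47  0.81 -0.42  1.64  0.44  0.78 -0.37]
3.141592653589793 0.7 [ 0.44  0.73 -0.36  1.82  0.39  0.66 -0.71]
3.141592653589793 0.95 [ 0.39  0.68 -0.31  1.94  0.36  0.58 -0.97]
```

Run:
```python
from h import *
h0=-1.44
p,R=pose(h0,0,70);robot.movep([p[0],p[1],200],R);robot.line_to(p,150);st()
hit=robot.line_to(pose(h0,0,33)[0],50,force_limit=6);o=st()
d=0;last=None
while not hit and d<0.72:
    d+=0.04;p,R=pose(h0-d);hit=robot.line_to(p,25,frame=R,force_limit=6)
    o=robot.observe();n=u(h0-d+np.pi/2);print(round(d,2),hit,"Ft",round(float(n@np.array(o["force"])[:2]),1))
st();print("d",d)
cv2.imwrite("pics/w4.png",robot.camera("wrist")[:,:,::-1]);cv2.imwrite("pics/top4.png",cv2.resize(robot.camera("top")[110:260,250:430,::-1],None,fx=4,fy=4))
```

```text
15.77 [ 721.4 -170.    47.2] [-0.1 -0.3 -0. ]
16.66 [ 684.3 -174.6   46.1] [-0.1  0.1  0.1]
0.04 False Ft 0.6
0.08 False Ft -0.1
0.12 False Ft -0.3
0.16 False Ft 0.4
0.2 False Ft 0.9
0.24 False Ft 0.3
0.28 False Ft 0.2
0.32 False Ft -0.7
0.36 False Ft 0.0
0.4 False Ft 0.6
0.44 False Ft -0.7
0.48 False Ft -0.1
0.52 False Ft -0.5
0.56 False Ft -0.1
0.6 False Ft 0.0
0.64 False Ft 1.2
0.68 True Ft 2.8
23.92 [ 568.6 -172.7   46.1] [ 2.3 -1.6 -0.6]
d 0.68
```

View pics/w4.png

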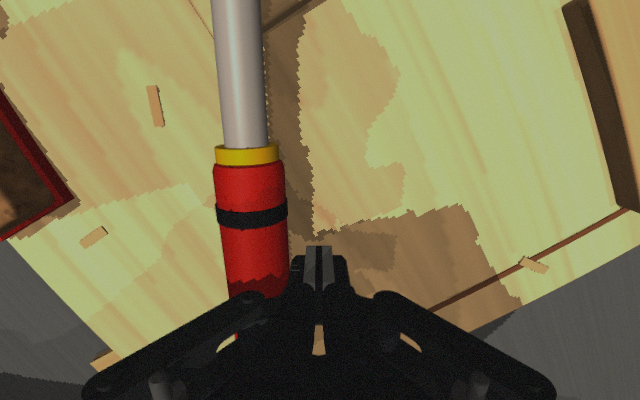

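The wrist view shows the finger against the grip's outer side. The force rose at d≈0.645, which fits a bolt that started near 0.35 and is now fully down. Next I'll fold the handle by about 0.2 rad around the trip pin.

Run:
```python
from h import *
import pickle
hb=-2.085
for f in (0.03,0.07,0.11,0.15,0.19,0.21):
    p,R=pose(hb,f);hit=robot.line_to(p,25,frame=R,force_limit=30);print(f,hit);st()
p=robot.observe()["tool_pos"];n=u(hb-.21+np.pi/2)*70
robot.line_to([p[0]+n[0],p[1]+n[1],p[2]],80);st()
q=robot.observe()["tool_pos"];robot.line_to([q[0],q[1],300],200)
robot.movep([540,-60,430],down(0));st()
pickle.dump(robot.get_calibration("wrist"),open("pics/w5.pkl","wb"));cv2.imwrite("pics/w5.png",robot.camera("wrist")[:,:,::-1])
```

```text
0.03 False
24.32 [ 565.4 -171.7   46.2] [ 5.8 -2.4 -0.9]
0.07 False
24.68 [ 560.4 -170.    46.2] [ 5.  -3.  -1.7]
0.11 False
25.05 [ 555.4 -168.    46.2] [ 5.8 -3.  -2. ]
0.15 False
25.42 [ 550.5 -165.9   46.2] [ 6.  -4.2 -1.2]
0.19 False
25.78 [ 545.7 -163.6   46.2] [ 5.4 -3.6 -0.9]
0.21 False
26.04 [ 543.4 -162.4   46.2] [ 5.7 -4.2 -1.6]
27.07 [ 595.5 -208.4   46.1] [-0.3 -0.1  0.7]
29.48 [540.  -60.6 429.1] [-0.1 -0.9 -0.3]
```

View pics/w5.png

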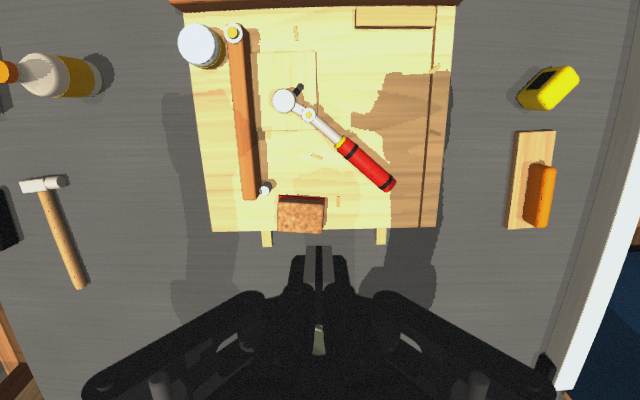

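The handle is bent: bolt (284,100), trip pin (308,115), grip from (341,143) to (393,187). The fence is still on its pin. I'll measure the bend before handing in.

Run:
```python
from h import *
import pickle
c=pickle.load(open("pics/w5.pkl","rb"));i=np.ascontiguousarray(cv2.imread("pics/w5.png")[:,:,::-1])
r=cv2.minAreaRect(blob(i,(0,150,60),(17,255,255),(325,405,130,200)))
g=plane(c,r[0],66)[:2]
t=plane(c,(308.5,115),74)[:2];b=B
a=lambda v:np.arctan2(v[1],v[0])
print(g,t,"head",a(t-b),"handle",a(g-t),"bend",a(t-b)-a(g-t))
bx=cv2.boxPoints(r);s=sorted([(np.linalg.norm(bx[k]-bx[(k+1)%4]),k) for k in range(4)])
m=[plane(c,(bx[k]+bx[(k+1)%4])/2,66)[:2] for _,k in s[:2]];m.sort(key=lambda v:-v[0]);print("grip axis angle",a(m[1]-m[0]))
# bend from bolt-to-grip distance, and from bolt-to-grip angle with hb=-2.085
L=np.linalg.norm(g-b);print("L",L,"cos bend",(L*L-45**2-130**2)/(2*45*130))
p=plane(c,(234,33),79);e=plane(c,(249,198),79);print("fence",np.pi+.02-a(e-p)%(2*np.pi))
```

```text
[ 522.01025325 -145.23480121] [606.4530522 -44.5638588] head -2.0846144627417384 handle -2.2687522434557694 bend 0.18413778071403097
grip axis angle -2.269652079527119
L 175.6868829254936 cos bend 1.0205881053056487
fence -0.004127959520952018
```

```bash
python3 -c "
from bench import robot
print(robot.job_done())"
```

```text
the job is handed in; nothing more can be done
None
```

I handed the job in at about 30 s. The fence is square on its pin, the bolt is down at its stop, and the handle is bent about 0.18 rad by camera measurement. The arm is clear, and the bystanders look untouched in the last picture; no verdict came back.

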